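Pack the bento box and leave the look-alikes

TASK

Pack the open blue bento box for lunch: stand the smaller glass jar in the narrow round well, the round steel canister in the wide round well and the square steel canister in the square well, each upright and right down on the floor of its well, and lay the shorter green spoon lengthwise, right way up, on the box's shallow ledge. The bigger glass jar and the longer green spoon do not belong: leave them undisturbed where they are.

Things in the scene. Friction and masses are not known exactly. Their poses are not given: they have to be found in the camera images.
- bento: Open blue bento box, 138 (x) x 230 (y) x 36 mm high, fixed. Origin: centre of its underside on the counter; y lengthwise, z up. At its robot side (-x) is the shallow spoon ledge: x -65 to -15 mm, 222 mm long in y, floor 24 mm above the counter, rims 12 mm higher, middle at x -40, y 0 mm. At +x is a bay with three cups in a row along y (middles at x 27, y -73, 0, 73 mm).
- cup_narrow: White plastic cup, 72 x 72 mm outside, 32 mm high, fixed in the bento's bay, rim level with the box's; it has one narrow round well, 46 mm across, 28 mm deep, in its middle. Which of the three places in the bay it has varies. Origin: centre of its underside, 4 mm above the counter; well floor 4 mm above the origin; z up, sides along the bento's x and y.
- cup_wide: White plastic cup, 72 x 72 mm outside, 32 mm high, fixed in the bento's bay, rim level with the box's; it has one wide round well, 62 mm across, 28 mm deep, in its middle. Which of the three places in the bay it has varies. Origin: centre of its underside, 4 mm above the counter; well floor 4 mm above the origin; z up, sides along the bento's x and y.
- cup_square: White plastic cup, 72 x 72 mm outside, 32 mm high, fixed in the bento's bay, rim level with the box's; it has one square well, 60 x 60 mm, 28 mm deep, in its middle. Which of the three places in the bay it has varies. Origin: centre of its underside, 4 mm above the counter; well floor 4 mm above the origin; z up, sides along the bento's x and y.
- jar_small: The smaller glass jar, closed with a steel twist cap: 32 mm diameter, 58 mm high with its cap (cap 16 mm), about 70 g, standing on the counter. Origin: centre of its underside; z up.
- canister_round: Round closed steel canister, 48 mm diameter, 56 mm high to its flat top, with a black lid knob (16 mm across) rising 10 mm above that in the middle, about 100 g, standing on the counter. Origin: centre of its underside; z up.
- canister_square: Square closed steel canister, 44 x 44 mm, 57 mm high, about 100 g, standing on the counter. Origin: centre of its underside; x and y square to its sides, z up.
- spoon_short: The shorter green spoon (silicone over a stiff core, rigid), 130 mm long, lying on the counter. Origin: middle of its length, on its underside; x along it towards the bowl, z up. The handle is a bar 12 mm wide and 14 mm high from x = -65 to +30 mm; the bowl, x +18 to +65 mm, is 30 mm wide and 9 mm high. It balances about 8 mm bowlwards of the origin.
- jar_big: The bigger glass jar of the same make, 54 mm diameter, 70 mm high, which stays where it stands. Origin: centre of its underside; z up.
- spoon_long: The longer green spoon of the same make, 190 mm long, bowl 36 mm wide, which stays where it lies. Origin: middle of its length, on its underside; x along it towards the bowl.

How it is judged:
By the outcome, as a careful person would: the job done as asked, in the order asked, and still so for the second after the job is handed in, with the robot touching nothing.
It also fails if it takes over 96 s, if anything falls off the work surface, if the arm or the gripper's body presses on something with over 40 N, if the wrist force passes 120 N, or if a joint passes its speed limit or range.

ROBOT

A 7-joint arm with a two-finger parallel gripper is mounted at the origin on the work surface. World frame = base frame: x ahead of the robot, y to its left, z up, the work surface at z = 0. Lengths are in m, angles in rad, forces in N, time in s.
With the tool pointing down it reaches from about 0.425 to 0.925 m from the base axis. Payload 6.8 kg.
Tool frame: the origin (TCP) lies at the very end of the fingers, on their centre line; the grasp point (between the pads) lies bot.tcp_to_grasp behind it (bot.tcp_to_grasp is the distance from the TCP to the grasp point, in m); z points along the fingers, y is the line along which they close (so a half turn about z gives the same grasp; the last joint's range is limited). The gripper opens to 85 mm and grips with 20 to 120 N. Pads are 22 mm wide; open, the fingers measure 114 mm over their backs; the gripper's body (76 mm by 85 mm) begins 54 mm behind the grasp point. The pads swing forward as they close: fully open they stand 13 mm farther back than shut.
Start: joints at [1.151, 0.477, 0.022, 1.555, -0.011, 1.109, -0.083], TCP at [0.207, -0.642, 0.231] pointing down, gripper open.
Joint ranges: [-2.96, 2.96], [-0.34, 2.1], [-1.41, 1.46], [0.24, 2.44], [-1.37, 4.51], [0.17, 1.92], [-2.96, 2.96]. Speed limits (rad/s): [2.39, 2.39, 3.14, 3.14, 3.14, 3.14, 3.14].

INTERFACE

Orientations are given as a unit quaternion [w, x, y, z].
In Python, from station import bot gives the robot as it stands.
- The arm moves only by the tool servo_tool, never from a script. Its argument "motion" is a list that holds one entry, the list of rows, each a list of 7 numbers: the shift along the tool's x, y, z in m, then the turn, a rotation vector about the tool's x, y, z in units of 5 degrees (1.0 is 5 degrees), then the opening, from 0 (shut) to 1 (fully open). A call has 1 to 20 rows; each row is the pose to reach, as a shift and turn from the pose commanded when the call began, along the tool's axes at that moment; what a row does not reach only later rows make up. A row lasts 1/12 s, in which the tool goes at most 41.7 mm and 7.16 degrees, less where a joint would pass 70% of its speed; a pose out of reach is approached as far as the arm can. A call with a gripper value outside its range is refused whole. The fingers move at their own pace and stop on an object; "grip_force" is the grip in N (left out, the last holds). Time passes only in rows, so rows that repeat a pose let the fingers close. It gives the time, the measured TCP pose, the force, the opening and the grip force at its end, in the units of the state.
- bot.get_obs(): the state, without advancing time (a new reading comes with each control period).
- bot.read_camera(name): name is "side" or "top" or "wrist"; returns a dict with "img" (480x640x3 uint8, red, green, blue), "K" (3x3 intrinsics, pixels), "k1" (the pictures are not rectified: a ray, as slopes to the right and down, at radius r is drawn at 1 + k1 r^2 times it, then the intrinsics apply), "pose" (4x4, takes a point from camera to world coordinates). Camera axes: x right, y down, z forward; pixel columns grow to the right and rows downward; lengths in m; the calibration is good to about 2 mm. A picture is of the moment at which its call begins. There is no depth.
- bot.hand_in(): hands the job in; it is judged then, once.
The state is a dict: "t": time; "q": joint angles; "joint_vel": joint speeds; "joint_torque": joint torques, N m; "eef_pos": TCP position; "tool_rot": TCP orientation; "contact_force": force on the tool from outside, world axes, zero at the start; "torque": the same for the moment, N m; "gripper_width": opening from 0.0 (shut) to 1.0 (fully open); "grasp_force": force on a finger pad.
Only numpy, scipy, OpenCV 4.12 (cv2) and the standard library are available. Lean on these libraries where they do the work, as an engineer would, in place of code of your own. Each camera call takes 0.05 s, during which the arm holds its last target. There are 200 camera calls.

## Working session

There is one attempt and no reset: what is moved stays moved. The work goes in short steps, Python scripts to look and compute and a tool call to move; the robot and the scene stay as the last step left them, time stands still between calls to the robot, and variables do not carry over. Pictures are saved under pics/ and viewed, at most 14 in all, crops included, and the job is handed in when it is done.

Besides the shell and the picture viewer there is one more tool, called after "Call:" as name(argument=value, ...), one argument or row to a line, values as JSON. servo_tool: Moves the arm, as the interface text tells. Its arguments: {"type":"object","properties":{"motion":{"type":"array"},"grip_force":{"type":"number"}},"required":["motion"]}

```bash
mkdir -p pics; ls
cat > h.py <<'E'
import numpy as np, cv2
from station import bot
def cam(n):
    c=bot.read_camera(n); return c
def ray(c,uv):
    K=np.array(c["K"],float);k=c["k1"]
    d=np.array([(uv[0]-K[0,2])/K[0,0],(uv[1]-K[1,2])/K[1,1]]);s=d.copy()
    for _ in range(30): s=d/(1+k*(s@s))
    P=np.array(c["pose"]);return P[:3,3],P[:3,:3]@np.array([s[0],s[1],1])
def onplane(c,uv,z):
    o,d=ray(c,uv);return o+d*(z-o[2])/d[2]
def proj(c,p):
    P=np.array(c["pose"]);q=P[:3,:3].T@(np.array(p)-P[:3,3]);s=q[:2]/q[2];s=s*(1+c["k1"]*(s@s))
    K=np.array(c["K"]);return K[0,0]*s[0]+K[0,2],K[1,1]*s[1]+K[1,2]
E
python3 - <<'E'
from h import *
for n in("top","side"):
    c=cam(n);cv2.imwrite(f"pics/{n}0.png",c["img"][:,:,::-1]);print(n,np.round(c["pose"],3),c["K"],c["k1"])
print(bot.tcp_to_grasp,bot.get_obs())
E
```

```text
pics
top [[ 0.    -0.995  0.103  0.421]
 [-1.     0.     0.005  0.003]
 [-0.005 -0.103 -0.995  1.032]
 [ 0.     0.     0.     1.   ]] [[475.15203308   0.         313.68603156]
 [  0.         475.15203308 237.49015038]
 [  0.           0.           1.        ]] -0.07239364409259931
side [[-0.993 -0.094  0.078  0.479]
 [-0.122  0.699 -0.705  0.645]
 [ 0.011 -0.709 -0.705  0.705]
 [ 0.     0.     0.     1.   ]] [[476.35355133   0.         316.39015999]
 [  0.         476.35355133 233.87730445]
 [  0.           0.           1.        ]] 0.02683273756286587
0.0187 {'t': 0.1, 'q': array([ 1.15089793,  0.47771939,  0.02234368,  1.55634553, -0.01152694,
        1.10934107, -0.08311231]), 'joint_vel': array([-0.00046714, -0.00211678,  0.00165005, -0.00388588, -0.00020773,
       -0.0008036 , -0.00056962]), 'joint_torque': array([ 4.97754081e-03, -5.97759247e+01,  1.61371663e+00, -2.81954598e+01,
        1.28316163e-02,  5.08621961e-03,  1.76457206e-06]), 'eef_pos': array([ 0.20689841, -0.64193598,  0.23042464]), 'tool_rot': array([-8.23400795e-04,  9.87872361e-01,  1.55265864e-01, -1.79726381e-04]), 'contact_force': array([0.18720377, 0.3306883 , 0.38047726]), 'torque': array([-0.01051404,  0.0194524 , -0.03548185]), 'grasp_force': 0.0, 'gripper_width': 0.9986039433577074}
```

View pics/top0.png

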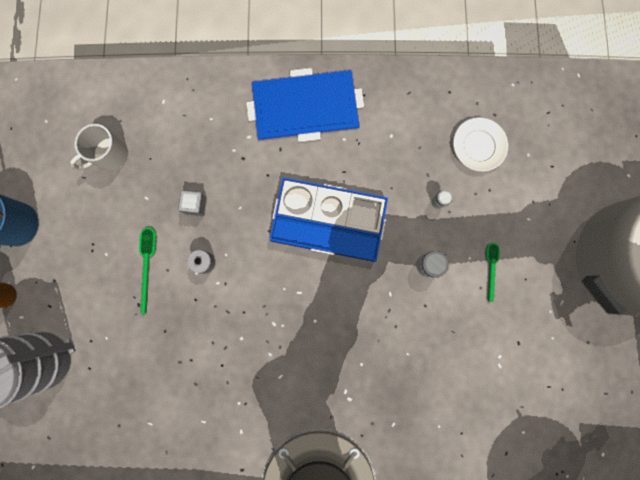

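View pics/side0.png

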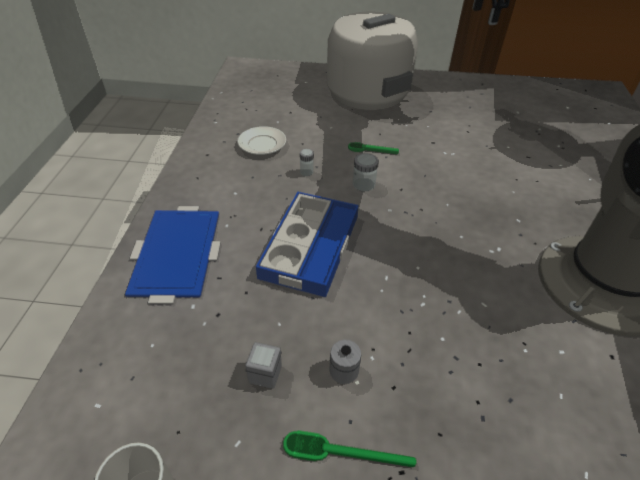

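The top view shows the box at (328,218), with its square well at right (365,213), narrow in the middle (331,206) and wide at left (298,200). The small jar is at (444,198), the big jar at (433,264), the short spoon at (492,272), the square canister at (190,202) and the round one at (200,261). The side view agrees.

Run:
```python
from h import *
c=cam("top");s=cam("side");im=c["img"];hsv=cv2.cvtColor(im,cv2.COLOR_RGB2HSV)
def comps(cc,lo,hi,amin):
    m=cv2.inRange(cv2.cvtColor(cc["img"],cv2.COLOR_RGB2HSV),lo,hi)
    n,l,st,ce=cv2.connectedComponentsWithStats(m)
    return [(l==i).astype(np.uint8) for i in range(1,n) if st[i,4]>amin]
for m in comps(c,(45,120,40),(75,255,255),80):
    ys,xs=np.nonzero(m);P=np.array([onplane(c,(x,y),.010)[:2] for x,y in zip(xs,ys)])
    r=cv2.minAreaRect((P*1000).astype(np.float32));mu=P.mean(0);w,v=np.linalg.eigh(np.cov(P.T))
    print("green",r,mu,v[:,1])
for m in comps(c,(105,150,40),(125,255,255),800):
    k,_=cv2.findContours(m,0,2);h=cv2.convexHull(max(k,key=cv2.contourArea))[:,0]
    P=np.array([onplane(c,p,.036)[:2] for p in h]);r=cv2.minAreaRect((P*1000).astype(np.float32));print("blue",r,np.round(cv2.boxPoints(r)))
for n,t,z in(("jar",(444,198),.058),("jarbig",(433,264),.07),("round",(200,261),.056),("sq",(190,200),.057),("wide",(298,199),.036),("narrow",(331,206),.036),("square",(365,213),.036)):
    p=onplane(c,t,z);print(n,np.round(p,3),"side px",np.round(proj(s,p)))
def crop(x,y,w,h,W,H): return cv2.resize(im[y:y+h,x:x+w,::-1],(W,H),interpolation=cv2.INTER_CUBIC)
A=crop(262,168,133,100,532,400);B=crop(167,180,67,100,268,400)
C=crop(420,182,100,50,400,200);D=crop(410,240,100,50,400,200)
cv2.imwrite("pics/m1.png",np.vstack([np.hstack([A,B]),np.hstack([C,D])]))
```

```text
green ((456.58087158203125, 370.18035888671875), (186.61538696289062, 35.644775390625), 1.9851444959640503) [0.47903556 0.37316113] [-0.99947633  0.03235838]
green ((451.5447692871094, -379.29925537109375), (28.83548927307129, 125.93563842773438), 87.9308853149414) [ 0.46335444 -0.37831348] [-0.99710926  0.0759811 ]
blue ((817.1380004882812, 27.812728881835938), (132.73226928710938, 220.7000274658203), 6.92094612121582) [[738. 129.]
 [765. -90.]
 [896. -74.]
 [870. 145.]]
blue ((564.1342163085938, -23.35486602783203), (229.67872619628906, 139.29473876953125), 78.97079467773438) [[ 474. -123.]
 [ 611. -149.]
 [ 654.   76.]
 [ 518.  103.]]
jar [ 0.604 -0.264  0.058] side px [307. 153.]
jarbig [ 0.466 -0.235  0.07 ] side px [367. 161.]
round [0.473 0.243 0.056] side px [347. 350.]
sq [0.601 0.267 0.057] side px [263. 354.]
wide [0.606 0.041 0.036] side px [285. 255.]
narrow [ 0.591 -0.029  0.036] side px [298. 230.]
square [ 0.576 -0.101  0.036] side px [310. 207.]
```

View pics/m1.png

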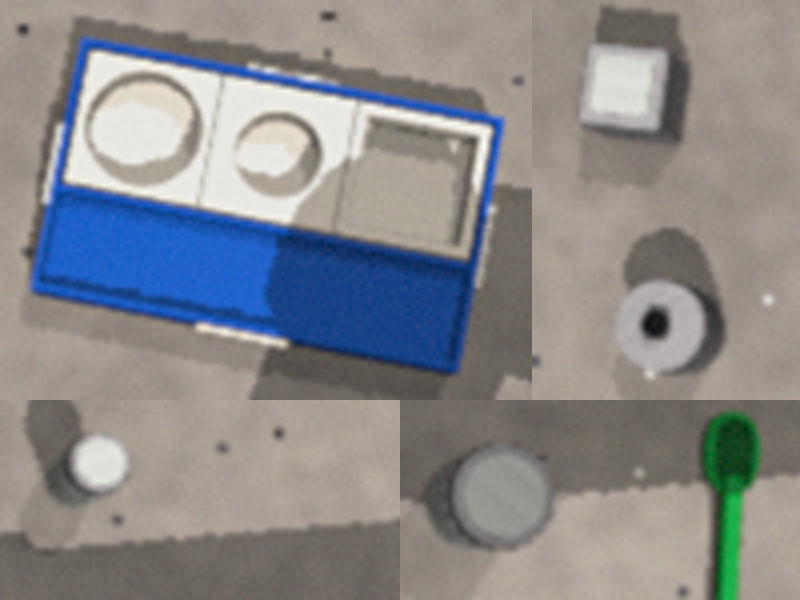

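The crop confirms the layout. Box fit: centre (0.564,-0.023), yaw about -11°, size 230x139 mm as specified. The jar cap is at px (444.8,197.8), the round lid at (199,261.5) and the square lid at (190.2,201.8).

```bash
cat >> h.py <<'E'
def plan(x,y,z,yawdeg):
    from scipy.spatial.transform import Rotation as R
    o=bot.get_obs();q=o["tool_rot"];r=R.from_quat([q[1],q[2],q[3],q[0]])
    a=np.radians(yawdeg);t=R.from_matrix(np.array([[np.cos(a),np.sin(a),0],[np.sin(a),-np.cos(a),0],[0,0,-1]]))
    print("shift",np.round(r.inv().apply(np.array([x,y,z])-o["eef_pos"]),4),"turn/5deg",np.round(np.degrees((r.inv()*t).as_rotvec())/5,2),"pos",np.round(o["eef_pos"],4))
E
python3 - <<'E'
from h import *
s=cam("side");c=cam("top")
for z,p in((0,(372,108)),(0.18,(372,20)),(.12,(328,60)),(.12,(415,60))): print(onplane(s,p,z))
for z,p in((.1,(556,260)),(.18,(556,260))): print(onplane(c,p,z))
print(onplane(c,(444.8,197.8),.058),onplane(c,(199,261.5),.056),onplane(c,(190.2,201.8),.057))
plan(.32,-.36,.40,30);plan(.604,-.2655,.25,79)
E
```

```text
[ 0.46172349 -0.58661201  0.        ]
[ 0.48556972 -0.75207543  0.18      ]
[ 0.59444784 -0.61369135  0.12      ]
[ 0.35780766 -0.6472942   0.12      ]
[ 0.47185022 -0.47631871  0.1       ]
[ 0.4674493  -0.43514532  0.18      ]
[ 0.60487885 -0.26604679  0.058     ] [0.47201946 0.2449246  0.056     ] [0.5969249  0.26648128 0.057     ]
shift [ 0.1941 -0.2341 -0.1689] turn/5deg [-0.01 -0.   -2.43] pos [ 0.207  -0.6423  0.231 ]
shift [ 0.4934 -0.2369 -0.0189] turn/5deg [-1.000e-02 -0.000e+00 -1.223e+01] pos [ 0.207  -0.6423  0.231 ]
```

Call:
servo_tool(
  motion=[
    [[0.194, -0.234, -0.12, 0, 0, -2.43, 1], [0.194, -0.234, -0.12, 0, 0, -2.43, 1], [0.194, -0.234, -0.12, 0, 0, -2.43, 1], [0.194, -0.234, -0.12, 0, 0, -2.43, 1], [0.194, -0.234, -0.12, 0, 0, -2.43, 1], [0.194, -0.234, -0.12, 0, 0, -2.43, 1], [0.36, -0.236, -0.06, 0, 0, -12.2, 1], [0.493, -0.237, -0.02, 0, 0, -12.2, 1], [0.493, -0.237, -0.02, 0, 0, -12.2, 1], [0.493, -0.237, -0.02, 0, 0, -12.2, 1], [0.493, -0.237, -0.02, 0, 0, -12.2, 1], [0.493, -0.237, -0.02, 0, 0, -12.2, 1], [0.493, -0.237, -0.02, 0, 0, -12.2, 1], [0.493, -0.237, -0.02, 0, 0, -12.2, 1], [0.493, -0.237, -0.02, 0, 0, -12.2, 1], [0.493, -0.237, -0.02, 0, 0, -12.2, 1], [0.493, -0.237, -0.02, 0, 0, -12.2, 1], [0.493, -0.237, -0.02, 0, 0, -12.2, 1]],
  ],
)

```text
t: 1.8
eef_pos: [0.6028, -0.2666, 0.2512]
tool_rot: [-0.0, 0.773, 0.635, -0.001]
contact_force: [-0.5, -0.5, 0.3]
gripper_width: 1.001
grasp_force: 0.0
```

Run:
```python
from h import *
w=cam("wrist");cv2.imwrite("pics/w1.png",w["img"][:,:,::-1])
print(np.round(w["pose"],3),w["K"][0],w["k1"]);print(proj(w,(.6048,-.266,.058)))
plan(.6048,-.266,.034,79)
```

```text
[[ 0.981 -0.188 -0.054  0.616]
 [-0.195 -0.944 -0.267 -0.199]
 [-0.001  0.272 -0.962  0.393]
 [ 0.     0.     0.     1.   ]] [339.65202796   0.         320.2709856 ] -0.048198005966699146
(np.float64(322.39083903842584), np.float64(215.99227820812618))
shift [0.0019 0.0021 0.2175] turn/5deg [-0.    0.01 -0.05] pos [ 0.6025 -0.2672  0.2515]
```

View pics/w1.png

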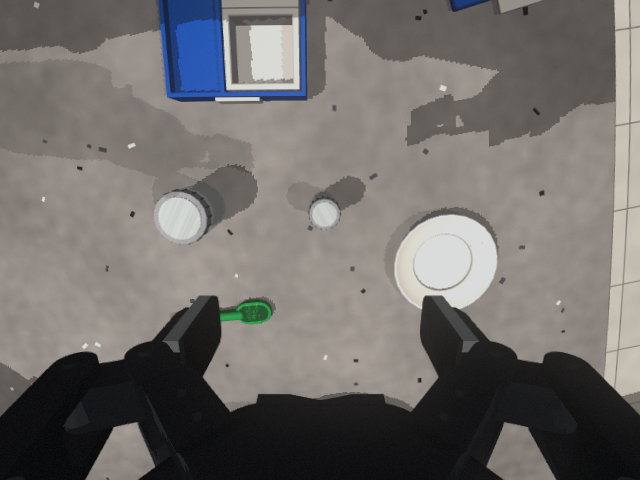

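The wrist view shows the jar cap at (324,213), within 3 px of the prediction, and the pads are clear of the plate and the big jar. Grasping next.

Call:
servo_tool(
  motion=[
    [[0.0027, 0.0025, 0.1, 0, 0, 0, 0.8], [0.0027, 0.0025, 0.18, 0, 0, 0, 0.8], [0.0027, 0.0025, 0.221, 0, 0, 0, 0.8], [0.0027, 0.0025, 0.221, 0, 0, 0, 0.8], [0.0027, 0.0025, 0.221, 0, 0, 0, 0.8], [0.0027, 0.0025, 0.221, 0, 0, 0, 0.8], [0.0027, 0.0025, 0.221, 0, 0, 0, 0.8], [0.0027, 0.0025, 0.221, 0, 0, 0, 0.8], [0.0027, 0.0025, 0.221, 0, 0, 0, 0], [0.0027, 0.0025, 0.221, 0, 0, 0, 0], [0.0027, 0.0025, 0.221, 0, 0, 0, 0], [0.0027, 0.0025, 0.221, 0, 0, 0, 0], [0.0027, 0.0025, 0.221, 0, 0, 0, 0], [0.0027, 0.0025, 0.221, 0, 0, 0, 0], [0.0027, 0.0025, 0.221, 0, 0, 0, 0], [0.0027, 0.0025, 0.221, 0, 0, 0, 0]],
  ],
  grip_force=35,
)

```text
t: 3.18
eef_pos: [0.6081, -0.2642, 0.033]
tool_rot: [0.002, 0.772, 0.635, 0.001]
contact_force: [-2.0, -0.7, 8.7]
gripper_width: 0.358
grasp_force: 34.0
```

Run:
```python
from h import *
plan(.5908,-.0288,.12,79)
```

```text
shift [ 0.2275 -0.0621 -0.0875] turn/5deg [ 0.04  0.01 -0.03] pos [ 0.6081 -0.2642  0.033 ]
```

Call:
servo_tool(
  motion=[
    [[0, 0, -0.04, 0, 0, 0, 0], [0, 0, -0.0875, 0, 0, 0, 0], [0, 0, -0.0875, 0, 0, 0, 0], [0.1, -0.03, -0.0875, 0, 0, 0, 0], [0.18, -0.05, -0.0875, 0, 0, 0, 0], [0.2275, -0.062, -0.0875, 0, 0, 0, 0], [0.2275, -0.062, -0.0875, 0, 0, 0, 0], [0.2275, -0.062, -0.0875, 0, 0, 0, 0], [0.2275, -0.062, -0.0875, 0, 0, 0, 0], [0.2275, -0.062, -0.0875, 0, 0, 0, 0], [0.2275, -0.062, -0.0875, 0, 0, 0, 0], [0.2275, -0.062, -0.0875, 0, 0, 0, 0]],
  ],
)

```text
t: 4.18
eef_pos: [0.5901, -0.0292, 0.1185]
tool_rot: [0.001, 0.773, 0.635, 0.0]
contact_force: [-0.6, -1.0, -0.9]
gripper_width: 0.361
grasp_force: 35.0
```

Run:
```python
from h import *
w=cam("wrist");cv2.imwrite("pics/w2.png",w["img"][:,:,::-1])
for n,p in(("narrow",(.5908,-.0288,.036)),("wide",(.604,.043,.036)),("square",(.577,-.1,.036))):print(n,proj(w,p))
plan(.5908,-.0288,.041,79)
```

```text
narrow (np.float64(321.280760444996), np.float64(248.40102991805128))
wide (np.float64(319.7638897938914), np.float64(138.2892479934219))
square (np.float64(321.6160620399547), np.float64(340.7644971266453))
shift [0.0015 0.0004 0.0772] turn/5deg [ 0.01  0.01 -0.05] pos [ 0.59   -0.0301  0.1182]
```

View pics/w2.png

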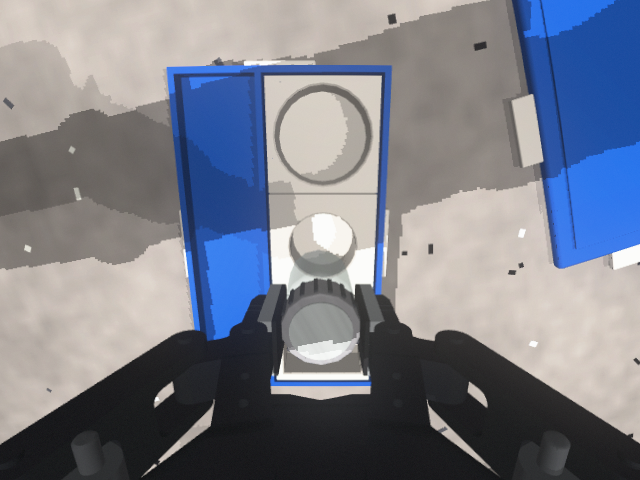

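The wrist view shows the wide well at (323,134) and the narrow well at (323,244). The jar is centred in the pads, and both wells sit about 2–3 mm toward +x,+y of my estimate, the same bias as the jar. I'll correct for it.

Call:
servo_tool(
  motion=[
    [[0.004, 0.002, 0.03, 0, 0, 0, 0], [0.004, 0.002, 0.05, 0, 0, 0, 0], [0.004, 0.002, 0.065, 0, 0, 0, 0], [0.004, 0.002, 0.0765, 0, 0, 0, 0], [0.004, 0.002, 0.0765, 0, 0, 0, 0], [0.004, 0.002, 0.0765, 0, 0, 0, 0], [0.004, 0.002, 0.0765, 0, 0, 0, 0], [0.004, 0.002, 0.0765, 0, 0, 0, 0]],
  ],
)

```text
t: 4.9
eef_pos: [0.593, -0.0254, 0.0419]
tool_rot: [0.0, 0.773, 0.635, 0.0]
contact_force: [-0.1, -0.3, -0.9]
gripper_width: 0.36
grasp_force: 37.1
```

Call:
servo_tool(
  motion=[
    [[0, 0, 0.0015, 0, 0, 0, 0], [0, 0, 0.0015, 0, 0, 0, 0], [0, 0, 0.0015, 0, 0, 0, 0], [0, 0, 0.0015, 0, 0, 0, 0.6], [0, 0, 0.0015, 0, 0, 0, 0.6], [0, 0, 0.0015, 0, 0, 0, 0.6], [0, 0, 0.0015, 0, 0, 0, 0.6], [0, 0, 0.0, 0, 0, 0, 0.6], [0, 0, -0.04, 0, 0, 0, 0.7], [0, 0, -0.08, 0, 0, 0, 0.8], [0, 0, -0.12, 0, 0, 0, 0.9], [0, 0, -0.16, 0, 0, 0, 1], [0, 0, -0.16, 0, 0, 0, 1], [0, 0, -0.16, 0, 0, 0, 1], [0, 0, -0.16, 0, 0, 0, 1]],
  ],
)

```text
t: 6.15
eef_pos: [0.592, -0.0249, 0.2011]
tool_rot: [0.0, 0.772, 0.635, -0.0]
contact_force: [0.2, 0.3, -1.1]
gripper_width: 1.003
grasp_force: 0.0
```

Run:
```python
from h import *
w=cam("wrist");cv2.imwrite("pics/w3.png",w["img"][:,:,::-1])
plan(.474,.247,.2,79)
print(bot.get_obs()["contact_force"])
```

```text
shift [ 0.2442 -0.1678  0.0003] turn/5deg [-0.02  0.01 -0.03] pos [ 0.5915 -0.025   0.2001]
[-0.50703576  0.11287024 -0.66745792]
```

View pics/w3.png

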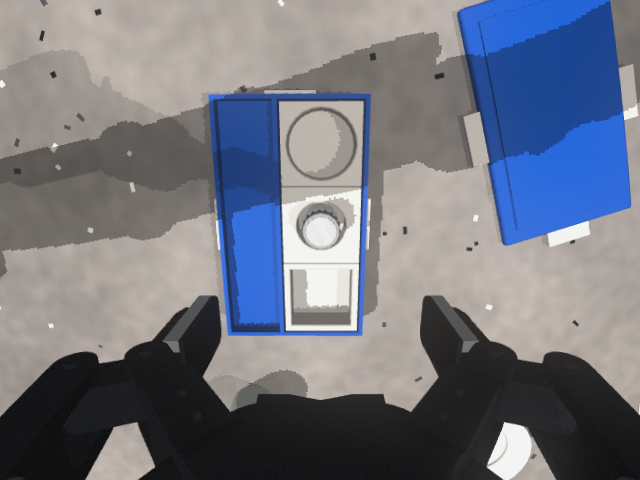

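The jar stands in the narrow well (cap at (321,230) inside the ring at (321,225)). Next is the round canister.

Call:
servo_tool(
  motion=[
    [[0.244, -0.168, 0, 0, 0, 0, 1], [0.244, -0.168, 0, 0, 0, 0, 1], [0.244, -0.168, 0, 0, 0, 0, 1], [0.244, -0.168, 0, 0, 0, 0, 1], [0.244, -0.168, 0, 0, 0, 0, 1], [0.244, -0.168, 0, 0, 0, 0, 1], [0.244, -0.168, 0, 0, 0, 0, 1], [0.244, -0.168, 0, 0, 0, 0, 1], [0.244, -0.168, 0, 0, 0, 0, 1], [0.244, -0.168, 0, 0, 0, 0, 1], [0.244, -0.168, 0, 0, 0, 0, 1], [0.244, -0.168, 0, 0, 0, 0, 1]],
  ],
)

```text
t: 7.2
eef_pos: [0.4754, 0.245, 0.2006]
tool_rot: [0.0, 0.773, 0.634, -0.001]
contact_force: [0.1, -0.4, 0.3]
gripper_width: 1.001
grasp_force: 0.0
```

Run:
```python
from h import *
w=cam("wrist");cv2.imwrite("pics/w4.png",w["img"][:,:,::-1])
print(proj(w,(.472,.245,.056)),proj(w,(.472,.245,.066)))
plan(.4735,.2465,.031,79)
```

```text
(np.float64(316.7154170075054), np.float64(228.8540867794614)) (np.float64(316.5880329269996), np.float64(231.65688549701383))
shift [ 0.001  -0.0021  0.1698] turn/5deg [-0.    0.01 -0.06] pos [0.4754 0.2452 0.2008]
```

View pics/w4.png

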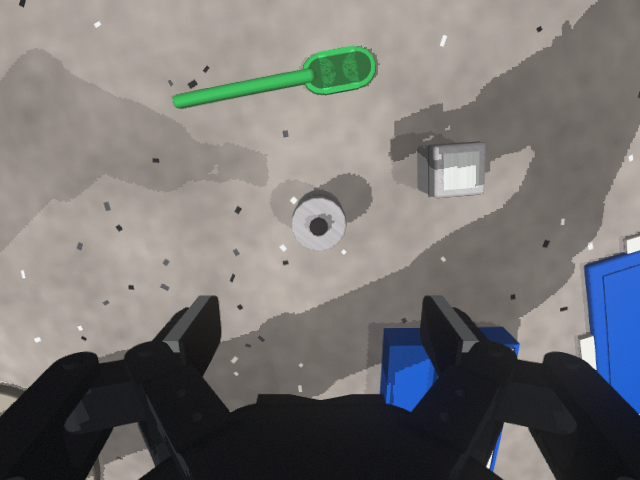

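Round lid at (319,223), knob at (318,226), about 2 mm +x and 3–5 mm +y of the prediction. The surroundings are clear for the fingers, so I'll grasp it.

Call:
servo_tool(
  motion=[
    [[0.003, -0.002, 0.05, 0, 0, 0, 1], [0.003, -0.002, 0.1, 0, 0, 0, 1], [0.003, -0.002, 0.14, 0, 0, 0, 1], [0.003, -0.002, 0.169, 0, 0, 0, 1], [0.003, -0.002, 0.169, 0, 0, 0, 1], [0.003, -0.002, 0.169, 0, 0, 0, 1], [0.003, -0.002, 0.169, 0, 0, 0, 1], [0.003, -0.002, 0.169, 0, 0, 0, 0], [0.003, -0.002, 0.169, 0, 0, 0, 0], [0.003, -0.002, 0.169, 0, 0, 0, 0], [0.003, -0.002, 0.169, 0, 0, 0, 0], [0.003, -0.002, 0.169, 0, 0, 0, 0], [0.003, -0.002, 0.169, 0, 0, 0, 0], [0.003, -0.002, 0.169, 0, 0, 0, 0], [0.003, -0.002, 0.169, 0, 0, 0, 0]],
  ],
  grip_force=40,
)

```text
t: 8.5
eef_pos: [0.4747, 0.2509, 0.0344]
tool_rot: [0.001, 0.772, 0.635, 0.002]
contact_force: [-1.1, -1.1, 9.7]
gripper_width: 0.547
grasp_force: 39.7
```

Run:
```python
from h import *
plan(.606,.0455,.12,79)
```

```text
shift [-0.176   0.1688 -0.0854] turn/5deg [ 0.03 -0.02 -0.03] pos [0.4747 0.2509 0.0344]
```

Call:
servo_tool(
  motion=[
    [[0, 0, -0.04, 0, 0, 0, 0], [0, 0, -0.085, 0, 0, 0, 0], [0, 0, -0.085, 0, 0, 0, 0], [-0.176, 0.169, -0.085, 0, 0, 0, 0], [-0.176, 0.169, -0.085, 0, 0, 0, 0], [-0.176, 0.169, -0.085, 0, 0, 0, 0], [-0.176, 0.169, -0.085, 0, 0, 0, 0], [-0.176, 0.169, -0.085, 0, 0, 0, 0], [-0.176, 0.169, -0.085, 0, 0, 0, 0], [-0.176, 0.169, -0.085, 0, 0, 0, 0], [-0.176, 0.169, -0.085, 0, 0, 0, 0], [-0.176, 0.169, -0.085, 0, 0, 0, 0], [-0.176, 0.169, -0.085, 0, 0, 0, 0]],
  ],
)

```text
t: 9.58
eef_pos: [0.6045, 0.0467, 0.1176]
tool_rot: [-0.0, 0.772, 0.636, 0.0]
contact_force: [-0.2, 1.0, -1.7]
gripper_width: 0.544
grasp_force: 42.4
```

Run:
```python
from h import *
w=cam("wrist");cv2.imwrite("pics/w5.png",w["img"][:,:,::-1])
o=bot.get_obs();p=o["eef_pos"]
print("lid centre if centred",proj(w,p+[0,0,.022]),"knob top",proj(w,p+[0,0,.032]),"wide",proj(w,(.606,.0455,.036)))
plan(.606,.0455,.042,79)
```

```text
lid centre if centred (np.float64(320.6446995853071), np.float64(325.79599362901325)) knob top (np.float64(320.6742570103423), np.float64(339.5318973152586)) wide (np.float64(322.9832461011114), np.float64(251.05860930458678))
shift [-0.0012  0.0017  0.0756] turn/5deg [-0.   -0.01  0.  ] pos [0.6045 0.0469 0.1176]
```

View pics/w5.png

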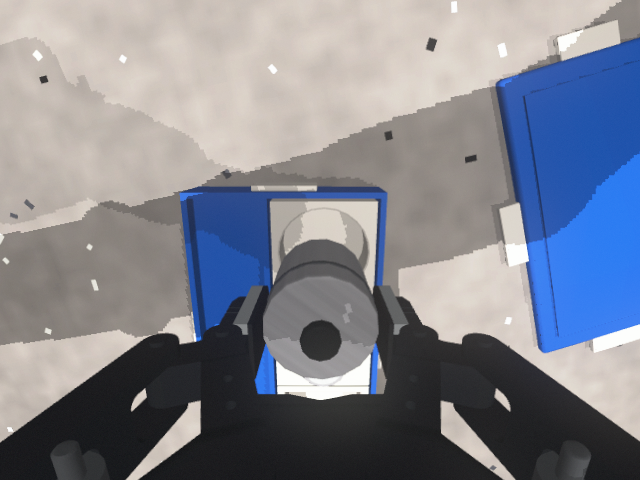

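The lid at (321,325) and knob at (321,340) match a centred grasp, and the wide well's ring is visible ahead, as expected. Lowering it.

Call:
servo_tool(
  motion=[
    [[-0.001, 0.0018, 0.03, 0, 0, 0, 0], [-0.001, 0.0018, 0.05, 0, 0, 0, 0], [-0.001, 0.0018, 0.065, 0, 0, 0, 0], [-0.001, 0.0018, 0.076, 0, 0, 0, 0], [-0.001, 0.0018, 0.076, 0, 0, 0, 0], [-0.001, 0.0018, 0.076, 0, 0, 0, 0], [-0.001, 0.0018, 0.076, 0, 0, 0, 0], [-0.001, 0.0018, 0.077, 0, 0, 0, 0], [-0.001, 0.0018, 0.077, 0, 0, 0, 0]],
  ],
)

```text
t: 10.38
eef_pos: [0.6069, 0.0439, 0.0406]
tool_rot: [0.0, 0.772, 0.635, 0.0]
contact_force: [-0.0, 0.9, -0.7]
gripper_width: 0.545
grasp_force: 46.7
```

Call:
servo_tool(
  motion=[
    [[0, 0, 0.001, 0, 0, 0, 0], [0, 0, 0.002, 0, 0, 0, 0], [0, 0, 0.002, 0, 0, 0, 0], [0, 0, 0.002, 0, 0, 0, 0]],
  ],
)

```text
t: 10.72
eef_pos: [0.607, 0.0435, 0.0397]
tool_rot: [0.001, 0.773, 0.635, -0.0]
contact_force: [-5.3, -1.6, 10.6]
gripper_width: 0.544
grasp_force: 48.1
```

On the floor, 10 N contact. Release and go up.

Call:
servo_tool(
  motion=[
    [[0, 0, -0.0015, 0, 0, 0, 0.55], [0, 0, -0.0015, 0, 0, 0, 0.75], [0, 0, -0.0015, 0, 0, 0, 0.75], [0, 0, -0.0015, 0, 0, 0, 0.75], [0, 0, -0.0015, 0, 0, 0, 0.75], [0, 0, -0.04, 0, 0, 0, 0.75], [0, 0, -0.08, 0, 0, 0, 0.85], [0, 0, -0.12, 0, 0, 0, 1], [0, 0, -0.16, 0, 0, 0, 1], [0, 0, -0.16, 0, 0, 0, 1], [0, 0, -0.16, 0, 0, 0, 1], [0, 0, -0.16, 0, 0, 0, 1]],
  ],
)

```text
t: 11.72
eef_pos: [0.6064, 0.0435, 0.1979]
tool_rot: [0.0, 0.772, 0.635, -0.0]
contact_force: [0.8, 0.5, -1.5]
gripper_width: 0.998
grasp_force: 0.0
```

Run:
```python
from h import *
plan(.600,.269,.2,87)
```

```text
shift [ 0.22   -0.0499 -0.0022] turn/5deg [-0.    0.   -1.63] pos [0.6064 0.0435 0.1979]
```

Call:
servo_tool(
  motion=[
    [[0.22, -0.05, -0.002, 0, 0, -1.6, 1], [0.22, -0.05, -0.002, 0, 0, -1.6, 1], [0.22, -0.05, -0.002, 0, 0, -1.6, 1], [0.22, -0.05, -0.002, 0, 0, -1.6, 1], [0.22, -0.05, -0.002, 0, 0, -1.6, 1], [0.22, -0.05, -0.002, 0, 0, -1.6, 1], [0.22, -0.05, -0.002, 0, 0, -1.6, 1], [0.22, -0.05, -0.002, 0, 0, -1.6, 1], [0.22, -0.05, -0.002, 0, 0, -1.6, 1], [0.22, -0.05, -0.002, 0, 0, -1.6, 1], [0.22, -0.05, -0.002, 0, 0, -1.6, 1]],
  ],
)

```text
t: 12.63
eef_pos: [0.6007, 0.267, 0.1997]
tool_rot: [0.0, 0.727, 0.686, -0.001]
contact_force: [-1.0, 1.1, -0.5]
gripper_width: 1.001
grasp_force: 0.0
```

Run:
```python
from h import *
w=cam("wrist");u,v=map(int,proj(w,(.600,.269,.057)));print(u,v)
cr=w["img"][v-50:v+50,u-65:u+65]
h=cv2.cvtColor(cr,cv2.COLOR_RGB2GRAY)
t=cam("top")["img"][165:285,260:400]
cv2.imwrite("pics/m2.png",np.hstack([cv2.resize(cr[:,:,::-1],(455,350),interpolation=2),cv2.resize(t[:,:,::-1],(345,350),interpolation=2)]))
plan(.600,.269,.031,87)
```

```text
319 226
shift [ 0.0013 -0.0006  0.1691] turn/5deg [-0.    0.01 -0.05] pos [0.6006 0.2677 0.2001]
```

View pics/m2.png

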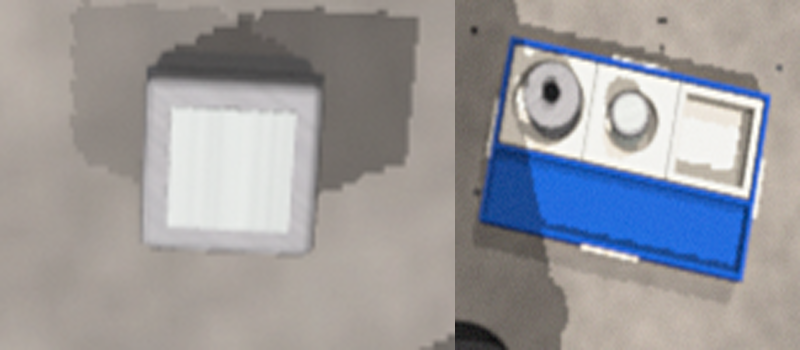

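Round canister and jar both stand in their wells. The square lid is centred at about (320,223) and turned about 2° clockwise to the tool. Grasping it.

Call:
servo_tool(
  motion=[
    [[0.003, 0, 0.05, 0, 0, 0.3, 1], [0.003, 0, 0.1, 0, 0, 0.3, 1], [0.003, 0, 0.14, 0, 0, 0.3, 1], [0.003, 0, 0.169, 0, 0, 0.3, 1], [0.003, 0, 0.169, 0, 0, 0.3, 1], [0.003, 0, 0.169, 0, 0, 0.3, 1], [0.003, 0, 0.169, 0, 0, 0.3, 1], [0.003, 0, 0.169, 0, 0, 0.3, 0], [0.003, 0, 0.169, 0, 0, 0.3, 0], [0.003, 0, 0.169, 0, 0, 0.3, 0], [0.003, 0, 0.169, 0, 0, 0.3, 0], [0.003, 0, 0.169, 0, 0, 0.3, 0], [0.003, 0, 0.169, 0, 0, 0.3, 0], [0.003, 0, 0.169, 0, 0, 0.3, 0], [0.003, 0, 0.169, 0, 0, 0.3, 0]],
  ],
  grip_force=40,
)

```text
t: 13.98
eef_pos: [0.6015, 0.2728, 0.0334]
tool_rot: [0.001, 0.735, 0.678, 0.001]
contact_force: [-0.9, -1.3, 7.3]
gripper_width: 0.505
grasp_force: 41.5
```

Run:
```python
from h import *
plan(.5792,-.098,.14,79)
```

```text
shift [-0.3713  0.0081 -0.107 ] turn/5deg [ 0.03 -0.02  1.27] pos [0.6015 0.2728 0.0334]
```

Call:
servo_tool(
  motion=[
    [[0, 0, -0.04, 0, 0, 0, 0], [0, 0, -0.08, 0, 0, 0, 0], [0, 0, -0.107, 0, 0, 0, 0], [0, 0, -0.107, 0, 0, 0, 0], [-0.371, 0.008, -0.107, 0, 0, 1.25, 0], [-0.371, 0.008, -0.107, 0, 0, 1.25, 0], [-0.371, 0.008, -0.107, 0, 0, 1.25, 0], [-0.371, 0.008, -0.107, 0, 0, 1.25, 0], [-0.371, 0.008, -0.107, 0, 0, 1.25, 0], [-0.371, 0.008, -0.107, 0, 0, 1.25, 0], [-0.371, 0.008, -0.107, 0, 0, 1.25, 0], [-0.371, 0.008, -0.107, 0, 0, 1.25, 0], [-0.371, 0.008, -0.107, 0, 0, 1.25, 0], [-0.371, 0.008, -0.107, 0, 0, 1.25, 0], [-0.371, 0.008, -0.107, 0, 0, 1.25, 0], [-0.371, 0.008, -0.107, 0, 0, 1.25, 0], [-0.371, 0.008, -0.107, 0, 0, 1.25, 0]],
  ],
)

```text
t: 15.4
eef_pos: [0.5785, -0.0963, 0.1385]
tool_rot: [-0.0, 0.77, 0.638, 0.0]
contact_force: [0.3, 0.3, -2.2]
gripper_width: 0.503
grasp_force: 41.2
```

Run:
```python
from h import *
w=cam("wrist");cv2.imwrite("pics/w6.png",w["img"][:,:,::-1])
o=bot.get_obs();p=o["eef_pos"]
print("lid centre if centred",proj(w,p+[0,0,.024]),"well",proj(w,(.5792,-.098,.036)),"narrow jar top",proj(w,(.593,-.0255,.066)))
plan(.5792,-.098,.0415,79)
```

```text
lid centre if centred (np.float64(320.82191574383097), np.float64(328.28967577188996)) well (np.float64(321.9169961020182), np.float64(243.58292858280043)) narrow jar top (np.float64(322.24893695181544), np.float64(140.35035576390777))
shift [-0.0018  0.001   0.0969] turn/5deg [ 0.   -0.01  0.06] pos [ 0.5785 -0.0961  0.1384]
```

View pics/w6.png

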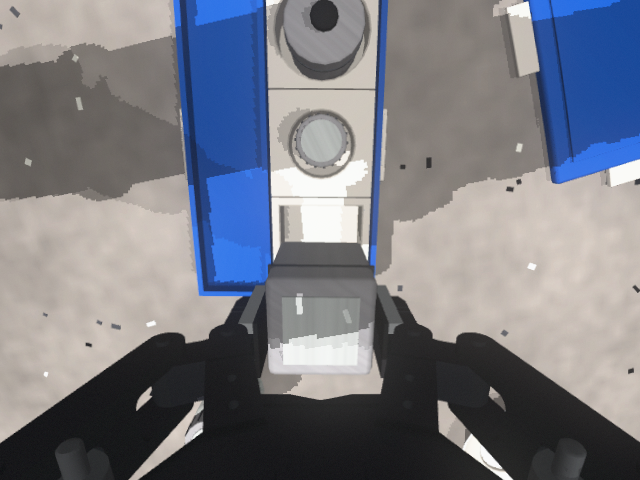

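The canister is centred at (321,326) and aligned, with the well straight ahead (x edges 280–363). Lowering it.

Call:
servo_tool(
  motion=[
    [[-0.0018, 0.001, 0.04, 0, 0, 0, 0], [-0.0018, 0.001, 0.065, 0, 0, 0, 0], [-0.0018, 0.001, 0.08, 0, 0, 0, 0], [-0.0018, 0.001, 0.09, 0, 0, 0, 0], [-0.0018, 0.001, 0.097, 0, 0, 0, 0], [-0.0018, 0.001, 0.097, 0, 0, 0, 0], [-0.0018, 0.001, 0.097, 0, 0, 0, 0], [-0.0018, 0.001, 0.098, 0, 0, 0, 0], [-0.0018, 0.001, 0.098, 0, 0, 0, 0], [-0.0018, 0.001, 0.098, 0, 0, 0, 0]],
  ],
)

```text
t: 16.28
eef_pos: [0.5793, -0.1001, 0.0407]
tool_rot: [0.0, 0.771, 0.637, 0.0]
contact_force: [-0.3, -0.5, 0.0]
gripper_width: 0.509
grasp_force: 41.9
```

Call:
servo_tool(
  motion=[
    [[0, 0, 0.001, 0, 0, 0, 0], [0, 0, 0.0015, 0, 0, 0, 0], [0, 0, 0.0015, 0, 0, 0, 0]],
  ],
)

```text
t: 16.53
eef_pos: [0.5793, -0.1001, 0.0406]
tool_rot: [0.0, 0.771, 0.637, 0.0]
contact_force: [-5.1, 1.2, 14.8]
gripper_width: 0.508
grasp_force: 43.6
```

Square canister is on the floor. Release it and head to the spoon.

Call:
servo_tool(
  motion=[
    [[0, 0, -0.001, 0, 0, 0, 0.5], [0, 0, -0.001, 0, 0, 0, 0.7], [0, 0, -0.001, 0, 0, 0, 0.7], [0, 0, -0.001, 0, 0, 0, 0.7], [0, 0, -0.001, 0, 0, 0, 0.7], [0, 0, -0.04, 0, 0, 0, 0.7], [0, 0, -0.08, 0, 0, 0, 0.7], [0, 0, -0.12, 0, 0, 0, 0.7], [0, 0, -0.16, 0, 0, 0, 0.7], [0, 0, -0.16, 0, 0, 0, 0.7], [0, 0, -0.16, 0, 0, 0, 0.7]],
  ],
)

```text
t: 17.45
eef_pos: [0.5807, -0.1002, 0.2015]
tool_rot: [0.002, 0.771, 0.637, 0.002]
contact_force: [0.0, -0.3, -0.4]
gripper_width: 0.7
grasp_force: 0.0
```

Run:
```python
from h import *
plan(.46,-.378,.2,-3)
```

```text
shift [-0.2956 -0.066   0.0011] turn/5deg [ 0.05 -0.05 16.42] pos [ 0.5807 -0.1002  0.2015]
```

Call:
servo_tool(
  motion=[
    [[-0.296, -0.066, 0.001, 0, 0, 16.4, 0.7], [-0.296, -0.066, 0.001, 0, 0, 16.4, 0.7], [-0.296, -0.066, 0.001, 0, 0, 16.4, 0.7], [-0.296, -0.066, 0.001, 0, 0, 16.4, 0.7], [-0.296, -0.066, 0.001, 0, 0, 16.4, 0.7], [-0.296, -0.066, 0.001, 0, 0, 16.4, 0.7], [-0.296, -0.066, 0.001, 0, 0, 16.4, 0.7], [-0.296, -0.066, 0.001, 0, 0, 16.4, 0.7], [-0.296, -0.066, 0.001, 0, 0, 16.4, 0.7], [-0.296, -0.066, 0.001, 0, 0, 16.4, 0.7], [-0.296, -0.066, 0.001, 0, 0, 16.4, 0.7], [-0.296, -0.066, 0.001, 0, 0, 16.4, 0.7], [-0.296, -0.066, 0.001, 0, 0, 16.4, 0.7], [-0.296, -0.066, 0.001, 0, 0, 16.4, 0.7], [-0.296, -0.066, 0.001, 0, 0, 16.4, 0.7], [-0.296, -0.066, 0.001, 0, 0, 16.4, 0.7], [-0.296, -0.066, 0.001, 0, 0, 16.4, 0.7]],
  ],
)

```text
t: 18.87
eef_pos: [0.4581, -0.3783, 0.1975]
tool_rot: [-0.0, 1.0, -0.025, -0.0]
contact_force: [-0.5, 0.8, 0.2]
gripper_width: 0.7
grasp_force: 0.0
```

Run:
```python
from h import *
w=cam("wrist");cv2.imwrite("pics/w7.png",w["img"][:,:,::-1])
m=cv2.inRange(cv2.cvtColor(w["img"],cv2.COLOR_RGB2HSV),(45,120,40),(75,255,255))
n,l,st,ce=cv2.connectedComponentsWithStats(m);i=1+np.argmax(st[1:,4]);ys,xs=np.nonzero(l==i)
P=np.array([onplane(w,(x,y),.012)[:2] for x,y in zip(xs,ys)])
x0,x1=P[:,0].min(),P[:,0].max();hd=P[P[:,0]<x0+.08];f=np.polyfit(hd[:,0],hd[:,1],1)
print("ends",x0,x1,"len",x1-x0,"yaw",np.degrees(np.arctan(f[0])),"y at x0+65mm",np.polyval(f,x0+.065),"handle width",np.ptp(hd[:,1]-np.polyval(f,hd[:,0])))
x=x0+.07;plan(x,np.polyval(f,x),.004,np.degrees(np.arctan(f[0])))
```

```text
ends 0.38912105425289434 0.5162209345239844 len 0.1270998802710901 yaw -4.987483004832556 y at x0+65mm -0.3771888654948958 handle width 0.010729100941695824
shift [ 0.001  -0.0007  0.1936] turn/5deg [-0.    0.    0.43] pos [ 0.4581 -0.3783  0.1976]
```

View pics/w7.png

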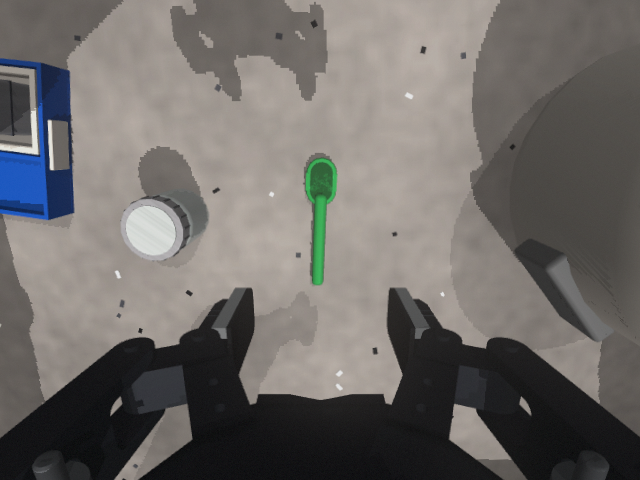

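The spoon bowl is at (321,180) and the handle end at (318,284). It measures 127 mm long, yaw -5°, handle 10.7 mm wide, which fits the short spoon. Grasping the handle near its balance point.

Call:
servo_tool(
  motion=[
    [[-0.002, -0.0007, 0.06, 0, 0, 0.43, 0.6], [-0.002, -0.0007, 0.11, 0, 0, 0.43, 0.5], [-0.002, -0.0007, 0.15, 0, 0, 0.43, 0.4], [-0.002, -0.0007, 0.18, 0, 0, 0.43, 0.4], [-0.002, -0.0007, 0.1925, 0, 0, 0.43, 0.4], [-0.002, -0.0007, 0.1925, 0, 0, 0.43, 0.4], [-0.002, -0.0007, 0.1925, 0, 0, 0.43, 0.4], [-0.002, -0.0007, 0.1925, 0, 0, 0.43, 0.4], [-0.002, -0.0007, 0.1925, 0, 0, 0.43, 0], [-0.002, -0.0007, 0.1925, 0, 0, 0.43, 0], [-0.002, -0.0007, 0.1925, 0, 0, 0.43, 0], [-0.002, -0.0007, 0.1925, 0, 0, 0.43, 0], [-0.002, -0.0007, 0.1925, 0, 0, 0.43, 0], [-0.002, -0.0007, 0.1925, 0, 0, 0.43, 0]],
  ],
  grip_force=40,
)

```text
t: 20.08
eef_pos: [0.4568, -0.378, 0.0063]
tool_rot: [0.0, 0.999, -0.044, 0.001]
contact_force: [-1.0, 1.1, 6.2]
gripper_width: 0.127
grasp_force: 41.9
```

Run:
```python
from h import *
plan(.527,-.0135,.14,79)
```

```text
shift [ 0.0381 -0.3691 -0.1339] turn/5deg [  0.02  -0.   -16.81] pos [ 0.4568 -0.378   0.0063]
```

Call:
servo_tool(
  motion=[
    [[0, 0, -0.04, 0, 0, 0, 0], [0, 0, -0.08, 0, 0, 0, 0], [0, 0, -0.12, 0, 0, 0, 0], [0, 0, -0.134, 0, 0, 0, 0], [0.038, -0.369, -0.134, 0, 0, -16.8, 0], [0.038, -0.369, -0.134, 0, 0, -16.8, 0], [0.038, -0.369, -0.134, 0, 0, -16.8, 0], [0.038, -0.369, -0.134, 0, 0, -16.8, 0], [0.038, -0.369, -0.134, 0, 0, -16.8, 0], [0.038, -0.369, -0.134, 0, 0, -16.8, 0], [0.038, -0.369, -0.134, 0, 0, -16.8, 0], [0.038, -0.369, -0.134, 0, 0, -16.8, 0], [0.038, -0.369, -0.134, 0, 0, -16.8, 0], [0.038, -0.369, -0.134, 0, 0, -16.8, 0], [0.038, -0.369, -0.134, 0, 0, -16.8, 0], [0.038, -0.369, -0.134, 0, 0, -16.8, 0], [0.038, -0.369, -0.134, 0, 0, -16.8, 0], [0.038, -0.369, -0.134, 0, 0, -16.8, 0], [0.038, -0.369, -0.134, 0, 0, -16.8, 0], [0.038, -0.369, -0.134, 0, 0, -16.8, 0]],
  ],
)

```text
t: 21.75
eef_pos: [0.5264, -0.0136, 0.1393]
tool_rot: [0.0, 0.773, 0.635, -0.0]
contact_force: [-0.4, 0.4, -1.8]
gripper_width: 0.122
grasp_force: 41.1
```

Run:
```python
from h import *
w=cam("wrist");cv2.imwrite("pics/w8.png",w["img"][:,:,::-1])
plan(.527,-.0135,.0305,79)
a=np.radians(-11);ex=np.array([np.cos(a),np.sin(a)]);ey=np.array([-np.sin(a),np.cos(a)]);b=np.array([.566,-.0205])
for x,y in((-65,80),(-15,80),(-40,0)): print((x,y),np.round(b+ex*x/1e3+ey*y/1e3,4),proj(w,np.r_[b+ex*x/1e3+ey*y/1e3,.036]))
```

```text
shift [1.000e-04 5.000e-04 1.089e-01] turn/5deg [ 0.    0.   -0.03] pos [ 0.5265 -0.0135  0.1394]
(-65, 80) [0.5175 0.0704] (np.float64(284.02999407411846), np.float64(128.5406679412695))
(-15, 80) [0.5665 0.0609] (np.float64(356.53107085926956), np.float64(128.2420905829601))
(-40, 0) [ 0.5267 -0.0129] (np.float64(320.69972712073496), np.float64(240.2011522212473))
```

View pics/w8.png

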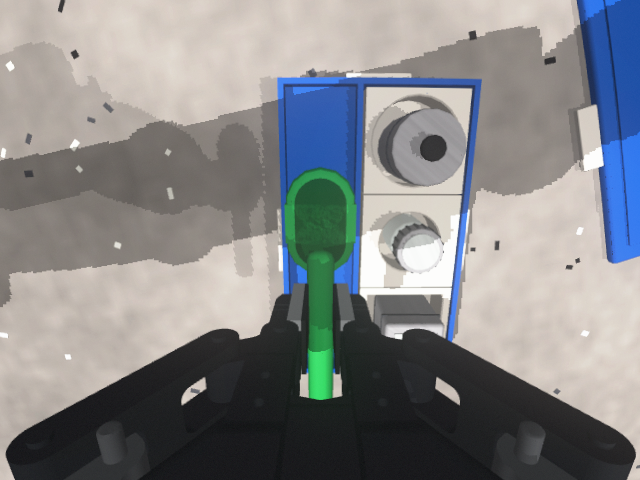

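The spoon is straight and level at column 320, over the ledge whose edges at row 128 are at 284 and 357. The square canister's top is visible in its well. Lowering it.

Call:
servo_tool(
  motion=[
    [[0, 0.0005, 0.04, 0, 0, 0, 0], [0, 0.0005, 0.07, 0, 0, 0, 0], [0, 0.0005, 0.09, 0, 0, 0, 0], [0, 0.0005, 0.1, 0, 0, 0, 0], [0, 0.0005, 0.107, 0, 0, 0, 0], [0, 0.0005, 0.109, 0, 0, 0, 0], [0, 0.0005, 0.109, 0, 0, 0, 0], [0, 0.0005, 0.109, 0, 0, 0, 0]],
  ],
)

```text
t: 22.47
eef_pos: [0.528, -0.0133, 0.0313]
tool_rot: [0.001, 0.772, 0.636, 0.001]
contact_force: [-0.3, 0.3, -0.5]
gripper_width: 0.123
grasp_force: 41.1
```

Call:
servo_tool(
  motion=[
    [[0, 0, 0.001, 0, 0, 0, 0], [0, 0, 0.0018, 0, 0, 0, 0], [0, 0, 0.0018, 0, 0, 0, 0], [0, 0, 0.0018, 0, 0, 0, 0]],
  ],
)

```text
t: 22.8
eef_pos: [0.5282, -0.0133, 0.0303]
tool_rot: [0.001, 0.772, 0.636, 0.001]
contact_force: [-2.9, -0.1, 12.6]
gripper_width: 0.124
grasp_force: 42.5
```

Contact with the ledge. Open a little, rise, then open fully clear of the box.

Call:
servo_tool(
  motion=[
    [[0, 0, 0, 0, 0, 0, 0.2], [0, 0, 0, 0, 0, 0, 0.22], [0, 0, -0.001, 0, 0, 0, 0.22], [0, 0, -0.001, 0, 0, 0, 0.22], [0, 0, -0.02, 0, 0, 0, 0.22], [0, 0, -0.05, 0, 0, 0, 0.22], [0, 0, -0.09, 0, 0, 0, 0.22], [0, 0, -0.13, 0, 0, 0, 0.4], [-0.03, -0.05, -0.17, 0, 0, 0, 0.6], [-0.05, -0.09, -0.2, 0, 0, 0, 0.6], [-0.05, -0.09, -0.2, 0, 0, 0, 0.6], [-0.05, -0.09, -0.2, 0, 0, 0, 0.6], [-0.05, -0.09, -0.2, 0, 0, 0, 0.6]],
  ],
)

```text
t: 23.88
eef_pos: [0.4287, -0.0462, 0.2299]
tool_rot: [0.002, 0.772, 0.635, 0.0]
contact_force: [-0.0, 0.2, 0.2]
gripper_width: 0.597
grasp_force: 0.0
```

Run:
```python
from h import *
w=cam("wrist")["img"][40:400,120:600];s=cam("side")["img"][130:330,220:400]
cv2.imwrite("pics/f.png",np.hstack([w[:,:,::-1],cv2.resize(s[:,:,::-1],(320,360),interpolation=2)]))
```

```text
(no output)
```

View pics/f.png

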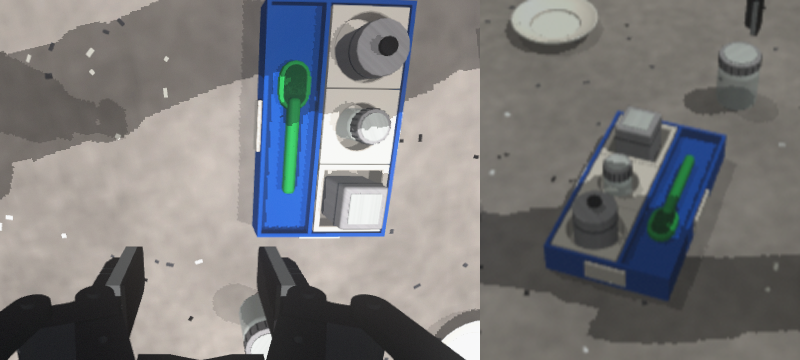

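All three items stand upright in their wells. The spoon lies lengthwise on the ledge at (293,125), and the big jar hasn't moved.

```bash
python3 -c "
from station import bot
print(bot.hand_in())"
```

```text
the job is handed in; nothing more can be done
None
```

I packed the box in the order asked and handed it in at about 24 s: the small jar, round canister and square canister are upright in their wells, the short spoon lies right way up along the ledge, and I left the big jar and long spoon untouched.

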